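Spin two belt idlers and sort free-running from binding

TASK

Two belt idlers from the autosampler drive stand on the assembly plate. While each still stands in its pocket, find the top of its wheel with a fingertip and spin it on in one direction with light strokes, pressing with no more than about 1 kg, to feel whether it runs free or drags; then set each free-running idler down upright in the blue tray and each binding one upright in the red tray (both may well be of one kind). Do not drop or knock over the idlers, and leave everything else on the bench where it is.

Things in the scene. Friction and masses are not known exactly. Their poses are not given: they have to be found in the camera images.
- jig: dark blue plate fixed to the bench, 130 (x) x 250 (y) x 12 mm; origin: centre of its underside. Two pockets, 60 mm to either side of its centre along y, hold one idler each, axes as the plate's, 1.5 mm play all round, feet on the plate's top. Black end stops 75 mm apart (x) rise 20 mm, black side rails 39 mm apart (y) 17 mm above the bench
- idler_1: loose unit, 0.4 kg, in the +y pocket. Aluminium foot 72 (x) x 36 x 8 mm, carrying two upright cheeks either side of a dark toothed pulley wheel. The cheeks are 30 mm long (x), 32 mm over their flat outer faces (y), and reach 50 mm above the foot's underside: pinch it across these. Origin: centre of the foot's underside; y along the axle, z up; same turned half round
- idler_2: the same in the -y pocket. Wheels: 48 mm in diameter, 14 mm wide, axle along y above the foot's centre. Each axle's spring seat is clamped somewhere in an upright slot in the cheeks: axle 37 to 45 mm, top of wheel 61 to 69 mm above the foot's underside, not measured, different per unit. The axle is sprung up: about 1 N starts it down, it gives 2 N/mm and bottoms after 4.5 mm
- wheel_1 (a joint): turn of idler 1's wheel, rad, about the idler's +y: grows when its top moves to the idler's +x; near 0 at the start, yellow mark on the tread then on top; counts on through whole turns. Whether a wheel binds cannot be seen; both, one or neither may. Free: under 0.1 N at the rim, runs on for about half a second after a brisk stroke. Binding: 1.2 to 2 N at the rim, stops when let go
- wheel_2 (a joint): the same for idler 2. A fingertip pressing on the top of a wheel with some 4 N and stroking along the idler's x turns even a binding one
- blue_tray: blue open tray fixed to the bench, for free-running idlers: 220 (x) x 170 (y) x 40 mm high, walls and floor 4 mm thick, dark liner; room for both idlers one behind the other along its x. Origin: centre of its underside, on the bench
- red_tray: red open tray of the same size, for binding idlers. Origin: centre of its underside, on the bench. The two trays may have changed sides
- eluent_bottle: bystander: clear bottle with blue cap, 72 mm in diameter, 150 mm high; origin under its centre
- rinse_bottle: bystander: clear bottle with grey cap, 66 mm in diameter, 140 mm high; origin under its centre
- screwdriver: bystander: orange screwdriver 190 mm long lying on the bench between robot and plate; origin under its middle, x along it
- wrench: bystander: steel wrench 150 mm long lying beyond the plate; origin under its middle, x along it
- spare_pulley: bystander: bare dark pulley lying flat, 48 mm in diameter, 14 mm high; origin under its centre
- bearing: bystander: steel bearing ring, 22 mm in diameter, 7 mm high; origin under its centre
There are look-alikes about, which are no part of the job. Leave any orange look-alike of the idler_1 alone.

How it is judged (in metres and radians):
On the way:
1. both wheels have been turned by at least 0.3 rad ((value of joint wheel_1 above 0.3 rad or value of joint wheel_1 below -0.3 rad) and (value of joint wheel_2 above 0.3 rad or value of joint wheel_2 below -0.3 rad)), for 0.1 s.
At the end, for the whole second after the job is handed in: each idler stands at rest on the floor of its tray, blue if its wheel runs free and red if its wheel binds: its centre within 85 mm (tray x) and 75 mm (tray y) of the tray's centre, its foot less than 8 mm off the tray's floor, tilted less than 0.15 rad (((contact force between shield_1_c0 and wheel_1_c0 below 0.5 N and x of idler_1 in the frame of blue_tray between -0.085 and 0.085 m and y of idler_1 in the frame of blue_tray between -0.075 and 0.075 m and z of idler_1 in the frame of blue_tray between -0.002 and 0.012 m and angle between idler_1's own z axis and vertical below 0.15 rad and linear speed of idler_1 below 0.02 m/s) or (contact force between shield_1_c0 and wheel_1_c0 above 0.5 N and x of idler_1 in the frame of red_tray between -0.085 and 0.085 m and y of idler_1 in the frame of red_tray between -0.075 and 0.075 m and z of idler_1 in the frame of red_tray between -0.002 and 0.012 m and angle between idler_1's own z axis and vertical below 0.15 rad and linear speed of idler_1 below 0.02 m/s)) and ((contact force between shield_2_c0 and wheel_2_c0 below 0.5 N and x of idler_2 in the frame of blue_tray between -0.085 and 0.085 m and y of idler_2 in the frame of blue_tray between -0.075 and 0.075 m and z of idler_2 in the frame of blue_tray between -0.002 and 0.012 m and angle between idler_2's own z axis and vertical below 0.15 rad and linear speed of idler_2 below 0.02 m/s) or (contact force between shield_2_c0 and wheel_2_c0 above 0.5 N and x of idler_2 in the frame of red_tray between -0.085 and 0.085 m and y of idler_2 in the frame of red_tray between -0.075 and 0.075 m and z of idler_2 in the frame of red_tray between -0.002 and 0.012 m and angle between idler_2's own z axis and vertical below 0.15 rad and linear speed of idler_2 below 0.02 m/s))); the robot touches nothing.
It fails at once if a wheel pressed with more than 12 N (contact force between the fingers and wheel_1 above 12 N or contact force between the fingers and wheel_2 above 12 N).
It fails at once if an idler lifted out of its pocket before its wheel was turned by 0.3 rad ((z of idler_1 in the frame of jig above 0.03 m and not (value of joint wheel_1 above 0.3 rad or value of joint wheel_1 below -0.3 rad)) or (z of idler_2 in the frame of jig above 0.03 m and not (value of joint wheel_2 above 0.3 rad or value of joint wheel_2 below -0.3 rad))).
It fails at once if an idler tipped by more than 0.6 rad (angle between any of idler_1, idler_2's own z axis and vertical above 0.6 rad).
It fails at once if an idler dropped (moving at more than 0.6 m/s out of the fingers) ((linear speed of idler_1 above 0.6 m/s and contact force between the fingers and idler_1 below 0.1 N) or (linear speed of idler_2 above 0.6 m/s and contact force between the fingers and idler_2 below 0.1 N)).
It fails at once if a bystander moved by more than 30 mm (distance of any of eluent_bottle, rinse_bottle, screwdriver, wrench, spare_pulley, bearing from where it was at the start of the episode above 0.03 m).
It also fails if it takes over 67 s, if anything falls off the work surface, if the arm or the gripper's body presses on something with over 40 N, if the wrist force passes 120 N, or if a joint passes its speed limit or range.

ROBOT

A 7-joint arm with a two-finger parallel gripper is mounted at the origin on the work surface. World frame = base frame: x ahead of the robot, y to its left, z up, the work surface at z = 0. Lengths are in m, angles in degrees, forces in N, time in s.
With the tool pointing down it reaches from about 0.4 to 0.875 m from the base axis. Payload 4.4 kg.
Tool frame: the origin (TCP) lies midway between the tips of the shut fingers; the grasp point (between the pads) lies env.pinch_z behind it (env.pinch_z is the distance from the TCP to the grasp point, in m); z points along the fingers, y is the line along which they close (so a half turn about z gives the same grasp; the last joint's range is limited). The gripper opens to 85 mm and grips with 20 to 120 N. Pads are 22 mm wide; open, the fingers measure 114 mm over their backs; the gripper's body (76 mm by 85 mm) begins 54 mm behind the grasp point. The pads swing forward as they close: fully open they stand 13 mm farther back than shut.
Start: joints at [61.547, 36.005, 2.206, 86.941, -1.547, 57.084, -1.146], TCP at [0.271, -0.591, 0.231] pointing down, gripper open.
Joint ranges: [-175.42, 175.42], [-21.48, 121.26], [-71.46, 75.88], [10.55, 141.38], [-63.04, 243.04], [13.31, 113.54], [-168.57, 168.57]. Speed limits (degrees/s): [147.25, 147.25, 180, 180, 180, 180, 180].

INTERFACE

Orientations are given as a 3x3 rotation matrix whose columns are the frame's x, y, z axes.
In Python, from plant import env gives the robot as it stands.
- The arm moves only by the tool send_rows, never from a script. Its argument "steps" is text: rows parted by semicolons, each of 7 numbers parted by spaces: the shift along the tool's x, y, z in m, then the turn, a rotation vector about the tool's x, y, z in degrees, then the opening, from 0 (shut) to 1 (fully open). In form: dx dy dz ax ay az gripper; .... A call has exactly 5 rows; each row is the pose to reach, as a shift and turn from the pose commanded when the call began, along the tool's axes at that moment; what a row does not reach only later rows make up. A row lasts 1/10 s, in which the tool goes at most 50 mm and 8.59 degrees, less where a joint would pass 70% of its speed; a pose out of reach is approached as far as the arm can. A call with a gripper value outside its range is refused whole. The fingers move at their own pace and stop on an object; "squeeze" is the grip in N (left out, the last holds). Time passes only in rows, so rows that repeat a pose let the fingers close, or fill a call up. It gives the time, the measured TCP pose, the force, the opening and the grip force at its end, in the units of the state.
- env.read_state(): the state, without advancing time (a new reading comes with each control period).
- env.snapshot(name): name is "scene" or "top" or "wrist"; returns the picture (420x560x3 uint8, red, green, blue); there is no depth.
- env.camera_params(name): a dict with "fx", "fy", "cx", "cy" (pixels), "origin" and "orientation" of the camera in the world; the wrist camera has in their place "T_tool_cam" (4x4, takes a point from camera to tool coordinates, whose origin is the TCP and whose axes are the flange's). Camera axes: x right, y down, z forward; pixel columns grow to the right and rows downward; lengths in m; the calibration is good to about 2 mm. A picture is of the moment at which its call begins: read the wrist's pose just before it. camera_params takes no time and is no camera call.
- env.close_job(): hands the job in; it is judged then, once.
Trained networks look in the newest picture that a camera, given by its name, has taken for a name from the list of things; names that differ only in an ending like _2 or _b are one class to them, and where a whole thing is asked for, a point or a joint stands for the part that bears it (a point fixed in the world has none). Each returns a list of dicts, best first, with "score" (0 to 1); they miss things now and then, are a little off and sometimes report something else, mostly with a low value. They report only what shows in the picture. A call takes as long as a camera call. They do not tell look-alikes from the thing itself.
- env.regions_of(target, camera): "mask" (420x560 bool, what is visible of it) and "xy" ([column, row] in pixels, amid what is visible of it).
- env.tip_of(target, camera): "xy" ([column, row] in pixels: a listed point, or the origin of a listed thing).
The state is a dict: "t": time; "qpos": joint angles; "qvel": joint speeds; "joint_torque": joint torques, N m; "position": TCP position; "tool_rot": TCP orientation; "contact_force": force on the tool from outside, world axes, zero at the start; "ft_torque": the same for the moment, N m; "opening": opening from 0.0 (shut) to 1.0 (fully open); "grasp_force": force on a finger pad.
Only numpy, scipy, OpenCV 4.12 (cv2) and the standard library are available. Lean on these libraries where they do the work, as an engineer would, in place of code of your own. Each camera call takes 0.05 s, during which the arm holds its last target. There are 200 camera calls.

## Working session

There is one attempt and no reset: what is moved stays moved. The work goes in short steps, Python scripts to look and compute and a tool call to move; the robot and the scene stay as the last step left them, time stands still between calls to the robot, and variables do not carry over. Pictures are saved under pics/ and viewed, at most 13 in all, crops included, and the job is handed in when it is done.

Besides the shell and the picture viewer there is one more tool, called after "Call:" as name(argument=value, ...) on one line, values as JSON. send_rows: Moves the arm, as the interface text tells. Its arguments: {"type":"object","properties":{"steps":{"type":"string"},"squeeze":{"type":"number"}},"required":["steps"]}

```bash
mkdir -p pics; ls; python3 - <<'E'
from plant import env
import cv2,numpy as np
s=env.read_state();print(s['t'],s['position'],np.round(s['tool_rot'],3),s['opening'],env.pinch_z)
for c in('scene','top'):
    im=env.snapshot(c);cv2.imwrite(f'pics/{c}0.png',im[:,:,::-1])
    p=env.camera_params(c);print(c,p)
    for n in('idler_1','jig','blue_tray','red_tray','eluent_bottle','rinse_bottle','spare_pulley'):
        print(n,[(round(r['score'],2),np.round(r['xy'],1).tolist()) for r in env.tip_of(n,c)])
print(env.camera_params('wrist'))
print(env.read_state()['t'])
E
```

```text
pics
0.0 [ 0.2712224  -0.58999703  0.23038862] [[ 0.909  0.418 -0.001]
 [ 0.418 -0.909  0.002]
 [ 0.    -0.002 -1.   ]] 0.999275092918484 0.0187
scene {'fx': 398.0442146679572, 'fy': 398.0442146679572, 'cx': 279.1486341598862, 'cy': 208.80514034244553, 'origin': array([ 1.27568479, -0.4110701 ,  0.77707171]), 'orientation': array([[ 4.87129708e-01,  5.80282501e-01, -6.52669033e-01],
       [ 8.73329236e-01, -3.24384835e-01,  3.63415085e-01],
       [-8.32522133e-04, -7.47025232e-01, -6.64795163e-01]])}
idler_1 [(0.89, [364.1, 223.6]), (0.7, [257.9, 214.6]), (0.63, [295.7, 208.3])]
jig [(0.59, [276.6, 209.7]), (0.33, [265.5, 287.4])]
blue_tray [(0.82, [355.7, 168.1])]
red_tray [(0.81, [163.6, 250.1]), (0.72, [348.0, 245.6])]
eluent_bottle [(0.77, [414.4, 164.5])]
rinse_bottle [(0.81, [87.7, 294.2])]
spare_pulley [(0.61, [328.2, 257.2])]
top {'fx': 501.6701310480038, 'fy': 501.6701310480038, 'cx': 276.0453401017792, 'cy': 208.9891930315162, 'origin': array([ 0.22263881, -0.01599626,  1.63410666]), 'orientation': array([[ 0.09668722, -0.97348213,  0.20732611],
       [-0.99531305, -0.09
[... 269 characters left out ...]
16.8])]
blue_tray [(0.74, [181.3, 225.0]), (0.28, [439.7, 226.7])]
red_tray [(0.81, [380.8, 237.8]), (0.3, [278.8, 224.2])]
eluent_bottle [(0.66, [127.6, 201.3])]
rinse_bottle [(0.96, [440.3, 228.5])]
spare_pulley [(0.56, [273.2, 159.0])]
{'fx': 359.6446141932918, 'fy': 359.6446141932918, 'cx': 280.95394752616477, 'cy': 206.1751888860362, 'T_tool_cam': array([[-2.00450239e-04, -9.52487238e-01, -3.04578433e-01,
         7.88944204e-02],
       [ 9.99999722e-01, -4.09790014e-04,  6.23384833e-04,
         4.87568458e-04],
       [-7.18579298e-04, -3.04578224e-01,  9.52487055e-01,
        -1.42563563e-01],
       [ 0.00000000e+00,  0.00000000e+00,  0.00000000e+00,
         1.00000000e+00]])}
0.8
```

View pics/scene0.png

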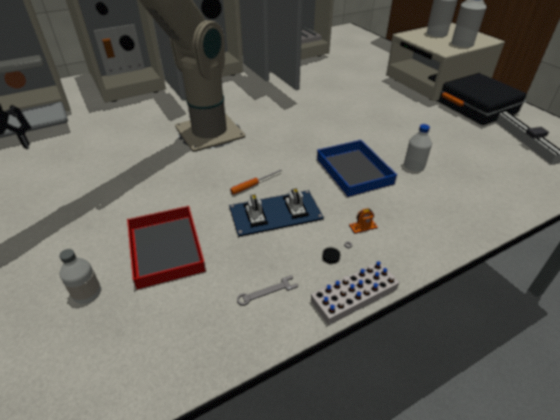

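View pics/top0.png

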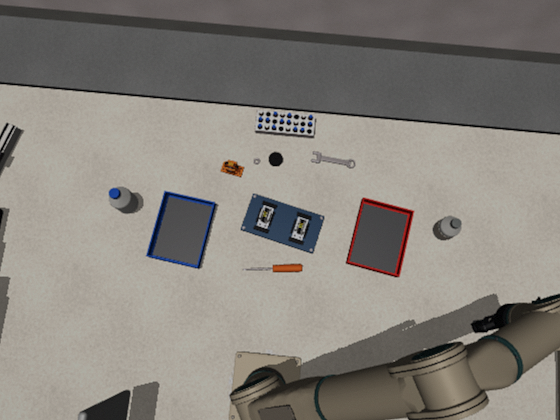

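The scene view shows the two idlers on the plate at (257,212) and (296,205), with the orange decoy at (365,222). In the top view the idlers are at (264,215) and (299,229), with blue tray at left (182,229) and red at right (380,238).

```bash
cat > h.py <<'E'
from plant import env
import numpy as np,cv2
def ray(c,px):
    p=env.camera_params(c)
    if 'origin' in p: o,R=p['origin'],p['orientation']
    else:
        s=env.read_state();T=np.eye(4);T[:3,:3]=s['tool_rot'];T[:3,3]=s['position'];T=T@p['T_tool_cam'];o,R=T[:3,3],T[:3,:3]
    px=np.atleast_2d(px).astype(float)
    d=np.c_[(px[:,0]-p['cx'])/p['fx'],(px[:,1]-p['cy'])/p['fy'],np.ones(len(px))]@np.array(R).T
    return np.array(o),d
def onz(c,px,z):
    o,d=ray(c,px);return (o+d*((z-o[2])/d[:,2])[:,None])[:,:2]
def tri(rs):
    A=0;b=0
    for o,d in rs:
        d=d/np.linalg.norm(d);P=np.eye(3)-np.outer(d,d);A=A+P;b=b+P@o
    return np.linalg.solve(A,b)
def rect(pts):
    (c,(w,h),a)=cv2.minAreaRect((pts*1000).astype(np.float32))
    if w>h:w,h=h,w;a=a+90   # long side h ; a = direction of short side
    return np.array(c)/1000,w,h,(a+90)%180-90
def world(c,R=None): pass
E
python3 - <<'E'
from h import *
for c in('scene','top'):
    im=cv2.imread(f'pics/{c}0.png')
    for n,z in(('jig',.012),('blue_tray',.04),('red_tray',.04)):
        for r in env.regions_of(n,c)[:2]:
            m=r['mask'];v,u=np.nonzero(m)
            print(c,n,round(r['score'],2),np.round(r['xy']),*[np.round(x,3) for x in rect(onz(c,np.c_[u,v],z))])
P={'idler2':((257.9,214.6),(299.1,229.5)),'idler1':((295.7,208.3),(263.5,213.9)),'jig':((276.6,209.7),(278.6,221.7))}
for k,(a,b) in P.items():
    o,d=ray('scene',a);o2,d2=ray('top',b)
    print(k,tri([(o,d[0]),(o2,d2[0])]),onz('scene',a,.012),onz('top',b,.012))
E
```

```text
scene jig 0.78 [276. 213.] [ 0.53  -0.007] 145.177 252.104 -12.563
scene blue_tray 0.64 [355. 166.] [0.489 0.304] 197.452 259.349 81.738
scene blue_tray 0.35 [296. 202.] [0.541 0.049] 44.029 110.028 61.441
scene red_tray 0.87 [161. 249.] [ 0.523 -0.327] 169.647 253.463 80.106
top jig 0.62 [282. 221.] [ 0.524 -0.006] 132.328 251.765 -12.797
top blue_tray 0.66 [179. 228.] [0.468 0.316] 176.245 221.837 82.347
top blue_tray 0.28 [282. 268.] [ 0.372 -0.003] 22.14 149.063 5.539
top red_tray 0.74 [380. 237.] [ 0.504 -0.321] 175.951 228.199 80.036
idler2 [ 0.50817375 -0.0579986   0.00473574] [[ 0.51672891 -0.05768317]] [[ 0.50536897 -0.06138645]]
idler1 [0.5445801  0.0561826  0.00903428] [[0.54602932 0.05006137]] [[0.5460259  0.06006013]]
jig [0.52342384 0.00415322 0.00966436] [[ 0.52437207 -0.00114495]] [[0.52477374 0.00796944]]
```

```bash
cat >> h.py <<'E'
def to(p,yaw):
    s=env.read_state();R=s['tool_rot'];y=np.deg2rad(yaw)
    G=np.array([[np.cos(y),np.sin(y),0],[np.sin(y),-np.cos(y),0],[0,0,-1]])
    rv=np.rad2deg(cv2.Rodrigues(R.T@G)[0].ravel())
    print('shift',np.round(R.T@(np.array(p)-s['position']),4),'turn',np.round(rv,2),'t',s['t'],'q7',s['qpos'][6])
E
echo
```

Call:
send_rows(steps="0.038 -0.032 -0.004 0 0 8 1; 0.076 -0.064 -0.008 0 0 16 1; 0.114 -0.096 -0.012 0 0 24 1; 0.152 -0.128 -0.016 0 0 32 1; 0.19 -0.16 -0.02 0 0 37.4 1")

```text
t: 1.6
position: [0.378, -0.3641, 0.2516]
tool_rot: [[0.974, -0.225, 0.001], [-0.225, -0.974, -0.0], [0.001, 0.0, -1.0]]
contact_force: [2.1, 0.6, -0.1]
opening: 0.996
grasp_force: 0.0
```

```bash
python3 -c "
from h import *
to((.547,-.011,.25),-12.7)"
```

```text
shift [ 0.0851 -0.3821  0.0017] turn [ 0.   -0.04 -0.32] t 1.6 q7 -55.17443954722553
```

Call:
send_rows(steps="0.01 -0.046 0 0 0 0 0; 0.02 -0.092 0 0 0 0 0; 0.03 -0.138 0 0 0 0 0; 0.04 -0.184 0 0 0 0 0; 0.05 -0.23 0 0 0 0 0")

```text
t: 2.1
position: [0.4774, -0.1507, 0.2517]
tool_rot: [[0.975, -0.22, 0.001], [-0.22, -0.975, -0.0], [0.001, 0.0, -1.0]]
contact_force: [0.8, -0.4, 0.4]
opening: 0.145
grasp_force: 0.0
```

Call:
send_rows(steps="0.01 -0.045 0 0 0 0 0; 0.02 -0.09 0 0 0 0 0; 0.03 -0.13 0 0 0 0 0; 0.033 -0.147 0 0 0 0 0; 0.033 -0.147 0 0 0 0 0")

```text
t: 2.6
position: [0.5423, -0.0126, 0.2512]
tool_rot: [[0.977, -0.214, 0.001], [-0.214, -0.977, 0.002], [0.0, -0.002, -1.0]]
contact_force: [-0.9, 0.1, -0.6]
opening: 0.0
grasp_force: 0.0
```

```bash
python3 - <<'E'
from h import *
to((.547,-.011,.25),-12.7)
im=env.snapshot('wrist');cv2.imwrite('pics/w1.png',im[:,:,::-1])
for r in env.tip_of('idler_1','wrist'):print('tip',r['score'],r['xy'],onz('wrist',r['xy'],.012))
for r in env.regions_of('idler_1','wrist'):print('reg',r['score'],r['xy'],r['mask'].sum())
for r in env.tip_of('jig','wrist'):print('jig',r['score'],r['xy'],onz('wrist',r['xy'],0.))
s=env.read_state();np.savez('w1',**{k:s[k] for k in('position','tool_rot')})
E
```

```text
shift [ 0.0043 -0.0026  0.0012] turn [-0.1  -0.02  0.33] t 2.6 q7 -98.68334293725074
tip 0.64 [61.4, 63.8] [[0.69090269 0.17117857]]
tip 0.63 [332.4, 184.1] [[ 0.51112369 -0.06841311]]
reg 0.93 [222.6, 190.5] 2464
reg 0.8 [332.3, 189.5] 2483
reg 0.68 [51.9, 60.9] 3439
jig 0.86 [276.0, 183.7] [[ 0.52208252 -0.00875611]]
```

View pics/w1.png

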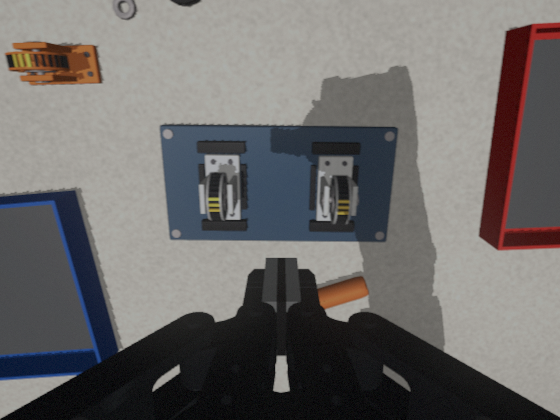

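The wrist view shows the plate with corners at about (163,125), (396,127), (390,241) and (172,241). The idlers are at (220,190) and (336,190), with yellow marks near (214,203) and (343,205). The orange decoy is at the far upper left.

```bash
cat >> h.py <<'E'
def yellow(im):
    hsv=cv2.cvtColor(im,cv2.COLOR_BGR2HSV);m=cv2.inRange(hsv,(22,110,90),(36,255,255))
    m=cv2.morphologyEx(m,cv2.MORPH_CLOSE,np.ones((7,7)))
    n,l,st,ce=cv2.connectedComponentsWithStats(m)
    return [(ce[i].round(1).tolist(),st[i].tolist()) for i in range(1,n) if st[i,4]>15]
E
python3 - <<'E'
from h import *
im=cv2.imread('pics/w1.png');print(yellow(im))
hsv=cv2.cvtColor(im,cv2.COLOR_BGR2HSV)
c=onz('wrist',[(163,125),(396,127),(390,241),(172,241)],.012);print(c,c.mean(0))
y=c[0]-c[1];x=c[0]-c[3];x2=c[1]-c[2];y2=c[3]-c[2]
for v in(y,y2):print(np.linalg.norm(v),np.rad2deg(np.arctan2(v[1],v[0]))-90)
for v in(x,x2):print(np.linalg.norm(v),np.rad2deg(np.arctan2(v[1],v[0])))
for q in((214,203),(343,205)):
  for z in(.073,.081):print(q,z,onz('wrist',q,z))
E
```

```text
[([21.7, 60.2], [12, 54, 20, 13, 224]), ([213.3, 204.1], [209, 197, 10, 15, 142]), ([343.0, 207.0], [338, 200, 11, 15, 152])]
[[ 0.61239715  0.09065833]
 [ 0.5563009  -0.14528659]
 [ 0.42958063 -0.12207222]
 [ 0.48564529  0.12241601]] [ 0.52098099 -0.01357112]
0.24252174382582944 -13.373856451918272
0.2508340833304796 -12.915447637925837
0.1306697556012752 -14.065898651425682
0.12882908762786524 -10.38112782987009
(214, 203) 0.073 [[0.5346702  0.04688143]]
(214, 203) 0.081 [[0.53674092 0.04481861]]
(343, 205) 0.073 [[ 0.50581498 -0.07025995]]
(343, 205) 0.081 [[ 0.5086049 -0.0694031]]
```

```bash
python3 -c "
from h import *
a=np.deg2rad(-12.8)
to((.509-.009*np.cos(a),-.0685-.009*np.sin(a),.15),-12.8)"
```

```text
shift [-0.0287  0.0557  0.1015] turn [ 0.06  0.01 -0.07] t 2.8 q7 -98.64966374080181
```

Call:
send_rows(steps="-0.008 0.015 0.03 0 0 0 0; -0.018 0.035 0.065 0 0 0 0; -0.0287 0.0557 0.1015 0 0 0 0; -0.0287 0.0557 0.1015 0 0 0 0; -0.0287 0.0557 0.1015 0 0 0 0")

```text
t: 3.3
position: [0.5004, -0.0661, 0.1498]
tool_rot: [[0.975, -0.224, -0.001], [-0.224, -0.975, -0.0], [-0.001, 0.001, -1.0]]
contact_force: [0.6, -0.0, 0.6]
opening: -0.0
grasp_force: 0.0
```

```bash
python3 - <<'E'
from h import *
im=env.snapshot('wrist');cv2.imwrite('pics/w2.png',im[:,:,::-1])
Y=yellow(im[:,:,::-1].copy());print(Y)
s=env.read_state();print(s['position'],s['contact_force'])
w=np.load('w1.npz')
def R(st,px):
    p=env.camera_params('wrist');T=np.eye(4);T[:3,:3]=st['tool_rot'];T[:3,3]=st['position'];T=T@p['T_tool_cam']
    return T[:3,3],T[:3,:3]@np.array([(px[0]-p['cx'])/p['fx'],(px[1]-p['cy'])/p['fy'],1])
old=[(213.3,204.1),(343,207)]
for q,_ in Y:
    for o in old:print(q,o,tri([R(s,q),R(w,o)]))
for r in env.tip_of('idler_1','wrist'):print('tip',r['score'],r['xy'],onz('wrist',r['xy'],.012))
for r in env.tip_of('jig','wrist'):print('jig',r['score'],r['xy'],onz('wrist',r['xy'],0.))
E
```

```text
[([84.3, 209.0], [76, 199, 19, 21, 303]), ([271.9, 210.9], [264, 201, 16, 21, 317])]
[ 0.50185733 -0.0652659   0.15060682] [0.9571058  0.02672477 0.2471849 ]
[84.3, 209.0] (213.3, 204.1) [0.54094775 0.04112296 0.09808541]
[84.3, 209.0] (343, 207) [ 0.56754727 -0.05194889  0.24606892]
[271.9, 210.9] (213.3, 204.1) [ 0.70890719 -0.12341435  0.72091694]
[271.9, 210.9] (343, 207) [ 0.52203556 -0.06515219  0.11985002]
tip 0.82 [127.0, 184.1] [[0.53793148 0.05469237]]
tip 0.65 [273.8, 182.7] [[ 0.51292357 -0.06102492]]
jig 0.85 [200.4, 179.5] [[ 5.26517428e-01 -3.94857763e-04]]
```

View pics/w2.png

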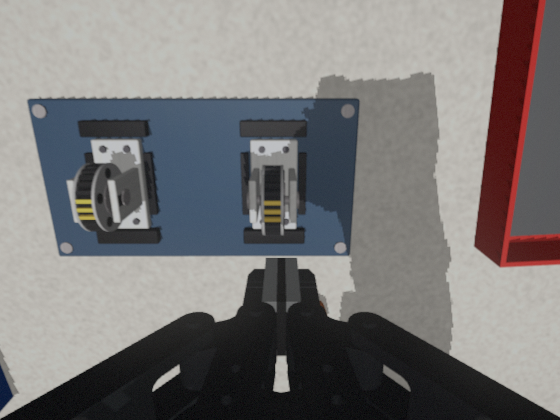

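The second view shows idler 2's wheel at column 272 (mark at (272,211)). That is a few mm left of the tool plane (column 281), and the fingertip is at (282,262).

```bash
cat >> h.py <<'E'
def R_(st,px):
    p=env.camera_params('wrist');T=np.eye(4);T[:3,:3]=st['tool_rot'];T[:3,3]=st['position'];T=T@p['T_tool_cam']
    return T[:3,3],T[:3,:3]@np.array([(px[0]-p['cx'])/p['fx'],(px[1]-p['cy'])/p['fy'],1])
E
python3 - <<'E'
from h import *
s=env.read_state();im=env.snapshot('wrist')[:,:,::-1].copy();cv2.imwrite('pics/w3.png',im)
Y=yellow(im);print(s['position'],s['qvel'].round(3) if hasattr(s['qvel'],'round') else s['qvel'],Y)
s1=dict(position=np.array([.5423,-.0126,.2512]),tool_rot=np.array([[0.977,-0.214,0.001],[-0.214,-0.977,0.002],[0,-0.002,-1.0]]))
for q,o in((Y[0][0],(213.3,204.1)),(Y[1][0],(343,207))):print(tri([R_(s,q),R_(s1,o)]))
c=onz('wrist',[(40,111),(347,111),(340,248),(66,248)],.012);print('screws',c,c.mean(0))
h=cv2.cvtColor(im,cv2.COLOR_BGR2HSV);m=cv2.inRange(h,(100,90,20),(125,255,110));m[300:]=0
n,l,st,ce=cv2.connectedComponentsWithStats(m);i=1+st[1:,4].argmax();v,u=np.nonzero(l==i)
print(st[i],rect(onz('wrist',np.c_[u,v],.012)))
E
```

```text
[ 0.50269646 -0.06433904  0.1511678 ] [-0.439 -0.323  0.011  0.241 -0.022 -0.001  0.125] [([90.4, 211.0], [82, 201, 19, 21, 304]), ([276.3, 213.9], [269, 204, 16, 21, 327])]
[0.53562638 0.05362926 0.0750062 ]
[ 0.50968071 -0.06287067  0.08203169]
screws [[ 0.60641998  0.1000663 ]
 [ 0.5552233  -0.12722353]
 [ 0.4447782  -0.10263627]
 [ 0.4961218   0.12558306]] [ 0.52563582 -0.00105261]
[ 147  135  199  123 7197] (array([ 0.5013717 , -0.03682412]), 101.05420684814453, 161.44168090820312, -15.833152770996094)
```

```bash
python3 -c "
from h import *
a=np.deg2rad(-12.8)
to((.5107-.009*np.cos(a),-.062-.009*np.sin(a),.088),-12.8)"
```

```text
shift [-0.0017 -0.0038  0.0631] turn [-0.04 -0.18  0.12] t 3.5 q7 -91.49970349926902
```

Call:
send_rows(steps="0 -0.002 0.03 0 0 0 0; -0.001 -0.004 0.062 0 0 0 0; -0.0015 -0.0038 0.063 0 0 0 0; -0.0015 -0.0038 0.063 0 0 0 0; -0.0015 -0.0038 0.063 0 0 0 0")

```text
t: 4.0
position: [0.5018, -0.0605, 0.0884]
tool_rot: [[0.975, -0.22, 0.003], [-0.22, -0.975, -0.0], [0.003, -0.0, -1.0]]
contact_force: [-0.2, 0.0, 0.6]
opening: -0.004
grasp_force: 0.0
```

```bash
python3 -c "
from h import *
a=np.deg2rad(-12.8)
to((.5107-.009*np.cos(a),-.062-.009*np.sin(a),.084),-12.8);s=env.read_state();print(s['contact_force'],s['position'])"
```

```text
shift [ 0.     -0.0005  0.0044] turn [-0.02 -0.17  0.09] t 4.0 q7 -90.75499821722109
[-0.1868077   0.03585584  0.6244364 ] [ 0.50175751 -0.06053231  0.08835433]
```

Positioned. Descend slowly until contact is felt.

Call:
send_rows(steps="0 0 0.001 0 0 0 0; 0 0 0.002 0 0 0 0; 0 0 0.003 0 0 0 0; 0 0 0.004 0 0 0 0; 0 0 0.004 0 0 0 0")

```text
t: 4.5
position: [0.5003, -0.0604, 0.0828]
tool_rot: [[0.975, -0.22, -0.0], [-0.22, -0.975, 0.0], [-0.0, -0.0, -1.0]]
contact_force: [0.3, -0.4, 0.1]
opening: -0.006
grasp_force: 0.0
```

Call:
send_rows(steps="0 0 0.0005 0 0 0 0; 0 0 0.001 0 0 0 0; 0 0 0.0015 0 0 0 0; 0 0 0.0015 0 0 0 0; 0 0 0.0015 0 0 0 0")

```text
t: 5.0
position: [0.5003, -0.0604, 0.0813]
tool_rot: [[0.975, -0.22, -0.0], [-0.22, -0.975, 0.0], [-0.0, 0.0, -1.0]]
contact_force: [-0.6, 0.1, 0.0]
opening: -0.004
grasp_force: 0.0
```

Call:
send_rows(steps="0 0 0.0005 0 0 0 0; 0 0 0.001 0 0 0 0; 0 0 0.0015 0 0 0 0; 0 0 0.0015 0 0 0 0; 0 0 0.0015 0 0 0 0")

```text
t: 5.5
position: [0.5005, -0.0604, 0.0799]
tool_rot: [[0.975, -0.22, 0.0], [-0.22, -0.975, -0.0], [0.0, -0.0, -1.0]]
contact_force: [-0.4, 0.1, 2.8]
opening: 0.0
grasp_force: 0.9
```

Call:
send_rows(steps="0 0 0.0007 0 0 0 0; 0.002 0 0.0007 0 0 0 0; 0.004 0 0.0007 0 0 0 0; 0.006 0 0.0007 0 0 0 0; 0.008 0 0.0007 0 0 0 0")

```text
t: 6.0
position: [0.5085, -0.0623, 0.0792]
tool_rot: [[0.975, -0.22, 0.0], [-0.22, -0.975, -0.0], [0.0, -0.0, -1.0]]
contact_force: [-0.3, -0.6, 3.8]
opening: 0.002
grasp_force: 1.7
```

```bash
python3 - <<'E'
from h import *
for i in range(4):
    s=env.read_state();im=env.snapshot('wrist')[:,:,::-1].copy()
    print(s['t'],s['position'].round(4),(s['tool_rot'].T@s['contact_force']).round(2),yellow(im))
cv2.imwrite('pics/w4.png',im)
E
```

```text
6.0 [ 0.5085 -0.0623  0.0792] [-0.18  0.66 -3.79] [([281.5, 250.5], [271, 244, 22, 14, 308]), ([19.9, 270.5], [7, 257, 29, 28, 575])]
6.05 [ 0.5089 -0.0623  0.0792] [-0.06 -0.61 -3.33] [([281.7, 250.4], [271, 244, 22, 14, 301]), ([20.1, 271.8], [7, 259, 29, 27, 563])]
6.1 [ 0.5087 -0.0623  0.0792] [ 0.07 -0.34 -3.16] [([281.5, 250.5], [271, 244, 22, 14, 308]), ([20.0, 271.4], [7, 258, 29, 28, 578])]
6.15 [ 0.5085 -0.0622  0.0792] [ 0.17  0.57 -3.66] [([281.5, 250.5], [271, 244, 22, 14, 308]), ([19.8, 270.9], [7, 258, 29, 27, 558])]
```

Call:
send_rows(steps="0.014 0 0 0 0 0 0; 0.03 0 -0.012 0 0 0 0; 0.02 0 -0.05 0 0 0 0; -0.008 0 -0.07 0 0 0 0; -0.008 0 -0.07 0 0 0 0")

```text
t: 6.7
position: [0.4977, -0.0598, 0.1507]
tool_rot: [[0.976, -0.22, -0.001], [-0.22, -0.976, 0.001], [-0.001, -0.0, -1.0]]
contact_force: [0.1, -0.6, -0.7]
opening: 0.0
grasp_force: 0.0
```

```bash
python3 - <<'E'
from h import *
for i in range(3):
    s=env.read_state();im=env.snapshot('wrist')[:,:,::-1].copy()
    print(s['t'],s['position'].round(4),(s['tool_rot'].T@s['contact_force']).round(2),yellow(im))
cv2.imwrite('pics/w5.png',cv2.resize(im[100:300,30:310],None,fx=2,fy=2))
E
```

```text
6.7 [ 0.4977 -0.0598  0.1507] [0.22 0.55 0.69] [([93.6, 201.5], [85, 191, 19, 22, 321])]
6.75 [ 0.4993 -0.06    0.1499] [ 0.48  0.11 -0.72] [([93.6, 204.5], [85, 194, 19, 22, 321])]
6.8 [ 0.5001 -0.0602  0.1493] [0.01 0.32 0.13] [([93.5, 206.5], [85, 196, 19, 22, 320])]
```

View pics/w5.png

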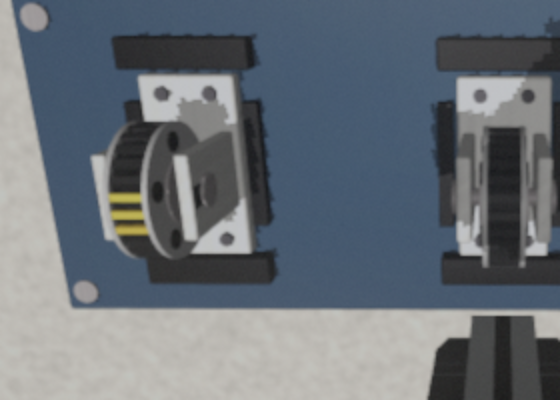

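The mark on wheel 2 has gone out of sight round the wheel (at column 282, tread all black), so it turned far more than the stroke's 0.8 rad. With near-zero drag force as well, idler 2 runs free. The mark on wheel 1 is still at its start, at (93,206).

```bash
python3 -c "
from h import *
a=np.deg2rad(-12.8)
to((.5373-.009*np.cos(a),.0545-.009*np.sin(a),.0835),-12.8)"
```

```text
shift [ 0.0017 -0.1201  0.0653] turn [-0.   0.   0.1] t 6.85 q7 -91.8182057950248
```

Call:
send_rows(steps="0.001 -0.045 0 0 0 0 0; 0.002 -0.09 0 0 0 0 0; 0.002 -0.12 0.015 0 0 0 0; 0.002 -0.12 0.04 0 0 0 0; 0.002 -0.12 0.06 0 0 0 0")

```text
t: 7.35
position: [0.5288, 0.0579, 0.0869]
tool_rot: [[0.976, -0.217, -0.001], [-0.217, -0.976, 0.0], [-0.001, 0.0, -1.0]]
contact_force: [-0.6, -0.2, -0.3]
opening: -0.002
grasp_force: 0.0
```

Call:
send_rows(steps="0 0 0.001 0 0 0 0; 0 0 0.002 0 0 0 0; 0 0 0.003 0 0 0 0; 0 0 0.003 0 0 0 0; 0 0 0.003 0 0 0 0")

```text
t: 7.85
position: [0.5293, 0.0561, 0.0869]
tool_rot: [[0.975, -0.221, 0.002], [-0.221, -0.975, 0.0], [0.001, -0.001, -1.0]]
contact_force: [-1.4, -0.9, 0.6]
opening: -0.004
grasp_force: 0.0
```

```bash
python3 -c "
from h import *
a=np.deg2rad(-12.8)
to((.5373-.009*np.cos(a),.0545-.009*np.sin(a),.077),-12.8)"
```

```text
shift [-0.0009 -0.0002  0.0099] turn [-0.04 -0.08  0.06] t 7.85 q7 -102.69884476106479
```

Call:
send_rows(steps="0 0 0.002 0 0 0 0; 0 0 0.0045 0 0 0 0; 0 0 0.007 0 0 0 0; 0 0 0.0075 0 0 0 0; 0 0 0.0075 0 0 0 0")

```text
t: 8.35
position: [0.5286, 0.0562, 0.0784]
tool_rot: [[0.975, -0.22, -0.0], [-0.22, -0.975, -0.0], [-0.0, 0.0, -1.0]]
contact_force: [-0.2, 0.6, -0.3]
opening: -0.001
grasp_force: 0.0
```

Call:
send_rows(steps="0 0 0.0005 0 0 0 0; 0 0 0.001 0 0 0 0; 0 0 0.0015 0 0 0 0; 0 0 0.0015 0 0 0 0; 0 0 0.0015 0 0 0 0")

```text
t: 8.85
position: [0.5288, 0.0562, 0.0771]
tool_rot: [[0.975, -0.22, 0.0], [-0.22, -0.975, 0.0], [0.0, -0.0, -1.0]]
contact_force: [-0.1, 0.8, -0.4]
opening: 0.005
grasp_force: 0.0
```

Call:
send_rows(steps="0 0 0.0005 0 0 0 0; 0 0 0.001 0 0 0 0; 0 0 0.0015 0 0 0 0; 0 0 0.0015 0 0 0 0; 0 0 0.0015 0 0 0 0")

```text
t: 9.35
position: [0.5288, 0.0562, 0.0756]
tool_rot: [[0.975, -0.22, 0.0], [-0.22, -0.975, 0.0], [0.0, -0.0, -1.0]]
contact_force: [0.3, -0.1, -0.0]
opening: -0.002
grasp_force: 0.0
```

Call:
send_rows(steps="0 0 0.0005 0 0 0 0; 0 0 0.001 0 0 0 0; 0 0 0.0015 0 0 0 0; 0 0 0.0015 0 0 0 0; 0 0 0.0015 0 0 0 0")

```text
t: 9.85
position: [0.5289, 0.0562, 0.0743]
tool_rot: [[0.975, -0.22, 0.0], [-0.22, -0.975, 0.0], [0.0, -0.0, -1.0]]
contact_force: [-0.0, -0.3, 1.5]
opening: -0.002
grasp_force: 0.9
```

Call:
send_rows(steps="0 0 0.0005 0 0 0 0; 0 0 0.001 0 0 0 0; 0 0 0.001 0 0 0 0; 0 0 0.001 0 0 0 0; 0 0 0.001 0 0 0 0")

```text
t: 10.35
position: [0.5289, 0.0562, 0.0732]
tool_rot: [[0.975, -0.22, 0.0], [-0.22, -0.975, 0.0], [0.0, -0.0, -1.0]]
contact_force: [0.7, -0.6, 3.9]
opening: 0.0
grasp_force: 1.8
```

Call:
send_rows(steps="0 0 0.0002 0 0 0 0; 0.002 0 0.0002 0 0 0 0; 0.004 0 0.0002 0 0 0 0; 0.006 0 0.0002 0 0 0 0; 0.008 0 0.0002 0 0 0 0")

```text
t: 10.85
position: [0.5368, 0.0544, 0.073]
tool_rot: [[0.975, -0.22, 0.0], [-0.22, -0.975, -0.0], [0.0, -0.0, -1.0]]
contact_force: [-0.3, 1.2, 4.1]
opening: -0.001
grasp_force: 2.1
```

```bash
python3 - <<'E'
from h import *
for i in range(4):
    s=env.read_state();env.snapshot('wrist')
    print(s['t'],s['position'].round(4),(s['tool_rot'].T@s['contact_force']).round(2))
E
```

```text
10.85 [0.5368 0.0544 0.073 ] [-0.52 -1.07 -4.14]
10.9 [0.5373 0.0543 0.073 ] [ 0.03  0.03 -4.27]
10.95 [0.537  0.0543 0.0729] [ 0.19 -0.79 -5.04]
11.0 [0.5368 0.0544 0.0729] [-0.15  0.68 -3.49]
```

Call:
send_rows(steps="0.014 0 0 0 0 0 0; 0.03 0 -0.012 0 0 0 0; 0.02 0 -0.05 0 0 0 0; -0.008 0 -0.07 0 0 0 0; -0.008 0 -0.07 0 0 0 0")

```text
t: 11.55
position: [0.5262, 0.0573, 0.1445]
tool_rot: [[0.976, -0.219, -0.001], [-0.219, -0.976, 0.001], [-0.001, -0.001, -1.0]]
contact_force: [0.2, 0.7, -0.3]
opening: -0.002
grasp_force: 0.0
```

```bash
python3 - <<'E'
from h import *
for i in range(3):
    s=env.read_state();im=env.snapshot('wrist')[:,:,::-1].copy()
    print(s['t'],s['position'].round(4),yellow(im))
cv2.imwrite('pics/w6.png',cv2.resize(im[100:300,180:460],None,fx=2,fy=2))
E
```

```text
11.55 [0.5262 0.0573 0.1445] []
11.6 [0.5275 0.0569 0.1436] []
11.65 [0.5283 0.0566 0.1429] []
```

View pics/w6.png

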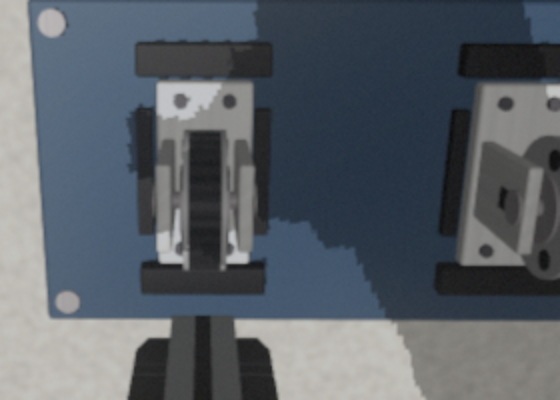

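Idler 1's tread (crop column 205) also shows no mark, though the finger travelled at most about 1 rad in contact. It ran on with no noticeable drag, so both idlers run free and both go to blue. Next, check the tray and the bottle.

```bash
python3 - <<'E'
from h import *
print('bottle',onz('top',(127.6,201.3),0),onz('scene',(414.4,164.5),0))
print('tray tip',onz('top',(181.3,225),0),onz('scene',(355.7,168.1),0))
c=onz('top',[(165,193),(216,204),(200,267),(149,257)],.04);print('corners',c,c.mean(0))
a=np.deg2rad(-12.8)
to((.5373,.0545,.10),-12.8)
E
```

```text
bottle [[0.54741716 0.51727222]] [[0.53892956 0.51868541]]
tray tip [[0.48493454 0.32757028]] [[0.4593162  0.33429207]]
corners [[0.57882363 0.38672761]
 [0.55827084 0.21607801]
 [0.35009259 0.24171931]
 [0.36595062 0.40754413]] [0.46328442 0.31301727]
shift [ 0.0089 -0.0001  0.0425] turn [0.01 0.02 0.1 ] t 11.7 q7 -103.73178976523332
```

Call:
send_rows(steps="0.009 0 0 0 0 0 0.8; 0.009 0 0 0 0 0 0.8; 0.009 0 0.01 0 0 0 0.8; 0.009 0 0.035 0 0 0 0.8; 0.009 0 0.06 0 0 0 0.8")

```text
t: 12.2
position: [0.5377, 0.0542, 0.0816]
tool_rot: [[0.975, -0.22, 0.0], [-0.22, -0.975, 0.0], [0.0, -0.0, -1.0]]
contact_force: [-0.6, -0.6, 0.2]
opening: 0.799
grasp_force: 0.0
```

Call:
send_rows(steps="0 0 0.02 0 0 0 0.8; 0 0 0.04 0 0 0 0.8; 0 0 0.052 0 0 0 0.8; 0 0 0.052 0 0 0 0.8; 0 0 0.052 0 0 0 0.8")

```text
t: 12.7
position: [0.5376, 0.0541, 0.0308]
tool_rot: [[0.975, -0.22, -0.0], [-0.22, -0.975, -0.0], [-0.0, 0.0, -1.0]]
contact_force: [-0.2, -0.0, -1.0]
opening: 0.801
grasp_force: 0.0
```

Close, then lift a little.

Call:
send_rows(steps="0 0 0 0 0 0 0; 0 0 0 0 0 0 0; 0 0 0 0 0 0 0; 0 0 0 0 0 0 0; 0 0 0 0 0 0 0", squeeze=35)

```text
t: 13.2
position: [0.5382, 0.0542, 0.0319]
tool_rot: [[0.975, -0.22, 0.002], [-0.22, -0.975, 0.0], [0.002, -0.001, -1.0]]
contact_force: [-1.5, -0.7, 6.1]
opening: 0.372
grasp_force: 35.9
```

Call:
send_rows(steps="0 0 -0.003 0 0 0 0; 0 0 -0.01 0 0 0 0; 0 0 -0.03 0 0 0 0; 0 0 -0.06 0 0 0 0; 0 0 -0.09 0 0 0 0")

```text
t: 13.7
position: [0.5365, 0.0542, 0.1215]
tool_rot: [[0.975, -0.22, -0.002], [-0.22, -0.975, -0.0], [-0.002, 0.001, -1.0]]
contact_force: [-0.5, -0.3, -4.7]
opening: 0.371
grasp_force: 35.5
```

```bash
python3 - <<'E'
from h import *
im=env.snapshot('wrist')[:,:,::-1].copy();s=env.snapshot('scene')[:,:,::-1]
cv2.imwrite('pics/g1.png',np.hstack([cv2.resize(im,(400,300)),cv2.resize(s[60:330,120:480],(400,300))]))
to((.5146,.3096,.12),-12.8)
E
```

```text
shift [-0.0809 -0.2433  0.0045] turn [-0.14 -0.37  0.08] t 13.8 q7 -102.9812519471856
```

View pics/g1.png

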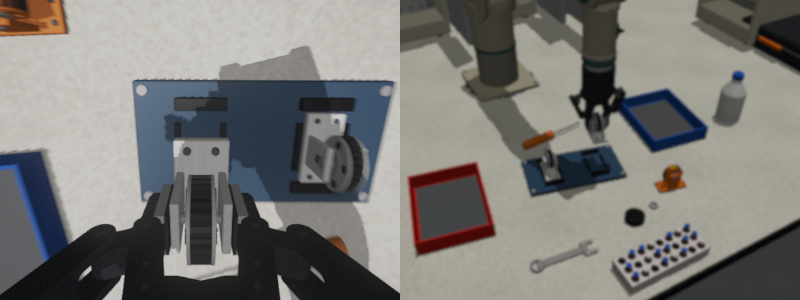

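Left half: idler 1 held upright between the pads at (200,190), its pocket empty. Carry it to the tray's far slot.

Call:
send_rows(steps="-0.009 -0.027 0 0 0 0 0; -0.024 -0.072 0 0 0 0 0; -0.039 -0.117 0 0 0 0 0; -0.054 -0.162 0 0 0 0 0; -0.068 -0.204 0 0 0 0 0")

```text
t: 14.3
position: [0.5144, 0.2702, 0.1196]
tool_rot: [[0.976, -0.219, -0.002], [-0.219, -0.976, -0.001], [-0.002, 0.001, -1.0]]
contact_force: [0.6, 0.6, -4.1]
opening: 0.372
grasp_force: 36.0
```

Call:
send_rows(steps="-0.008 -0.025 0 0 0 0 0; -0.013 -0.039 0 0 0 0 0; -0.013 -0.039 0.01 0 0 0 0; -0.013 -0.039 0.03 0 0 0 0; -0.013 -0.039 0.05 0 0 0 0")

```text
t: 14.8
position: [0.5125, 0.3056, 0.0696]
tool_rot: [[0.975, -0.223, -0.0], [-0.223, -0.975, -0.003], [0.0, 0.003, -1.0]]
contact_force: [0.1, -0.2, -4.2]
opening: 0.369
grasp_force: 36.2
```

```bash
python3 - <<'E'
from h import *
im=env.snapshot('wrist')[:,:,::-1].copy();cv2.imwrite('pics/p1.png',im)
to((.5146,.3096,.0235),-12.8);print(env.read_state()['contact_force'])
E
```

```text
shift [ 0.0031 -0.0064  0.0427] turn [ 0.39  0.21 -0.11] t 14.85 q7 -125.18914768212642
[-0.72302126 -1.6150649  -7.06753014]
```

View pics/p1.png

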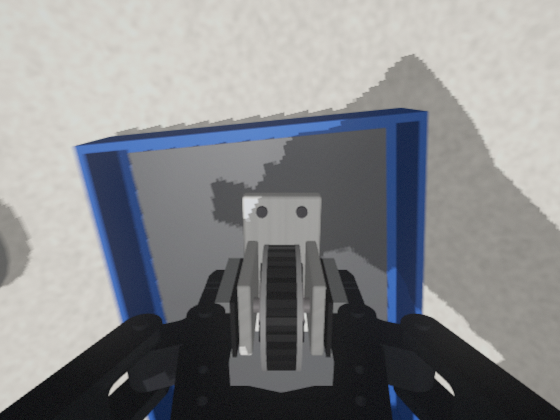

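The idler sits above the tray floor at (282,290), clear of all walls. Lower it gently.

Call:
send_rows(steps="0.002 -0.005 0.012 0 0 0 0; 0.002 -0.005 0.025 0 0 0 0; 0.002 -0.005 0.034 0 0 0 0; 0.002 -0.005 0.039 0 0 0 0; 0.002 -0.005 0.041 0 0 0 0")

```text
t: 15.35
position: [0.5148, 0.3132, 0.0294]
tool_rot: [[0.975, -0.22, -0.001], [-0.22, -0.975, -0.0], [-0.0, 0.001, -1.0]]
contact_force: [0.2, 0.3, -4.2]
opening: 0.369
grasp_force: 36.1
```

Call:
send_rows(steps="0 0 0.001 0 0 0 0; 0 0 0.001 0 0 0 0; 0 0 0.001 0 0 0 0; 0 0 0.001 0 0 0 0; 0 0 0.001 0 0 0 0")

```text
t: 15.85
position: [0.5152, 0.3137, 0.0292]
tool_rot: [[0.975, -0.22, 0.0], [-0.22, -0.975, 0.0], [0.0, -0.0, -1.0]]
contact_force: [-0.9, 0.8, -4.2]
opening: 0.37
grasp_force: 36.1
```

Still hanging (−4 N); lower further.

Call:
send_rows(steps="0 0 0.001 0 0 0 0; 0 0 0.002 0 0 0 0; 0 0 0.003 0 0 0 0; 0 0 0.004 0 0 0 0; 0 0 0.0045 0 0 0 0")

```text
t: 16.35
position: [0.515, 0.3135, 0.0243]
tool_rot: [[0.975, -0.22, -0.0], [-0.22, -0.975, -0.0], [-0.0, 0.0, -1.0]]
contact_force: [0.6, 0.7, -4.3]
opening: 0.367
grasp_force: 36.1
```

Call:
send_rows(steps="0 0 0.0005 0 0 0 0; 0 0 0.001 0 0 0 0; 0 0 0.0015 0 0 0 0; 0 0 0.0015 0 0 0 0; 0 0 0.0015 0 0 0 0")

```text
t: 16.85
position: [0.515, 0.3135, 0.0239]
tool_rot: [[0.975, -0.22, -0.0], [-0.22, -0.975, 0.0], [-0.0, -0.0, -1.0]]
contact_force: [-2.7, -1.6, 4.4]
opening: 0.37
grasp_force: 37.2
```

Seated. Release, and rise once open.

Call:
send_rows(steps="0 0 -0.001 0 0 0 0.7; 0 0 -0.001 0 0 0 0.7; 0 0 -0.001 0 0 0 0.7; 0 0 -0.001 0 0 0 0.7; 0 0 -0.006 0 0 0 0.7")

```text
t: 17.35
position: [0.5147, 0.3133, 0.0285]
tool_rot: [[0.975, -0.22, -0.001], [-0.22, -0.975, -0.001], [-0.001, 0.001, -1.0]]
contact_force: [-0.1, 0.5, -0.2]
opening: 0.705
grasp_force: 0.0
```

Call:
send_rows(steps="0 0 -0.03 0 0 0 0.7; 0 0 -0.07 0 0 0 0.8; 0 0 -0.11 0 0 0 0.8; 0 0 -0.13 0 0 0 0.8; 0 0 -0.13 0 0 0 0.8")

```text
t: 17.85
position: [0.5173, 0.3147, 0.1628]
tool_rot: [[0.975, -0.22, 0.006], [-0.22, -0.975, 0.004], [0.005, -0.005, -1.0]]
contact_force: [0.8, 0.7, 0.4]
opening: 0.798
grasp_force: 0.0
```

```bash
python3 - <<'E'
from h import *
to((.511,-.0625,.15),-12.8)
E
```

```text
shift [0.0769 0.3694 0.0113] turn [-0.3  -0.29  0.08] t 17.85 q7 -126.98965919834485
```

Call:
send_rows(steps="0.01 0.047 0 0 0 0 0.8; 0.02 0.094 0 0 0 0 0.8; 0.03 0.141 0 0 0 0 0.8; 0.04 0.188 0 0 0 0 0.8; 0.05 0.235 0 0 0 0 0.8")

```text
t: 18.35
position: [0.5112, 0.0715, 0.1582]
tool_rot: [[0.976, -0.22, -0.001], [-0.22, -0.976, -0.0], [-0.001, 0.001, -1.0]]
contact_force: [0.6, -1.0, 0.4]
opening: 0.801
grasp_force: 0.0
```

Call:
send_rows(steps="0.009 0.045 0 0 0 0 0.8; 0.018 0.09 0 0 0 0 0.8; 0.027 0.132 0.01 0 0 0 0.8; 0.027 0.132 0.02 0 0 0 0.8; 0.027 0.132 0.03 0 0 0 0.8")

```text
t: 18.85
position: [0.5087, -0.0626, 0.1279]
tool_rot: [[0.975, -0.223, -0.001], [-0.223, -0.975, -0.0], [-0.001, 0.0, -1.0]]
contact_force: [0.4, 0.8, -0.3]
opening: 0.799
grasp_force: 0.0
```

```bash
python3 - <<'E'
from h import *
im=env.snapshot('wrist')[:,:,::-1].copy();cv2.imwrite('pics/a2.png',cv2.resize(im,None,fx=.8,fy=.8))
to((.511,-.0627,.031),-12.8)
E
```

```text
shift [0.0039 0.0012 0.0954] turn [-0.01  0.22  0.07] t 18.9 q7 -90.00741478075732
```

View pics/a2.png

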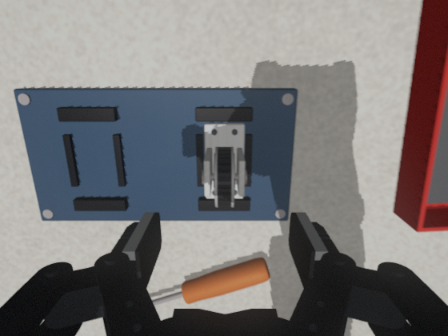

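Idler 2 is at (224,175), midway between the open fingers (columns 143 and 307), and still standing. Descend and grasp.

Call:
send_rows(steps="0.002 0.001 0.03 0 0 0 0.8; 0.003 0.001 0.06 0 0 0 0.8; 0.003 0.001 0.085 0 0 0 0.8; 0.003 0.001 0.095 0 0 0 0.8; 0.003 0.001 0.095 0 0 0 0.8")

```text
t: 19.4
position: [0.5111, -0.0614, 0.0326]
tool_rot: [[0.976, -0.218, -0.003], [-0.218, -0.976, 0.001], [-0.003, -0.0, -1.0]]
contact_force: [-0.2, 0.8, 0.7]
opening: 0.803
grasp_force: 0.0
```

Call:
send_rows(steps="0 0 0 0 0 0 0; 0 0 0 0 0 0 0; 0 0 0 0 0 0 0; 0 0 0 0 0 0 0; 0 0 0 0 0 0 0", squeeze=35)

```text
t: 19.9
position: [0.513, -0.063, 0.0352]
tool_rot: [[0.975, -0.22, 0.002], [-0.22, -0.975, 0.0], [0.002, -0.001, -1.0]]
contact_force: [-0.9, 0.8, 6.1]
opening: 0.369
grasp_force: 35.5
```

Call:
send_rows(steps="0 0 -0.003 0 0 0 0; 0 0 -0.01 0 0 0 0; 0 0 -0.03 0 0 0 0; 0 0 -0.07 0 0 0 0; 0 0 -0.11 0 0 0 0")

```text
t: 20.4
position: [0.5106, -0.0629, 0.1446]
tool_rot: [[0.975, -0.22, -0.003], [-0.22, -0.975, 0.0], [-0.003, 0.0, -1.0]]
contact_force: [1.5, 0.2, -4.7]
opening: 0.365
grasp_force: 36.1
```

```bash
python3 - <<'E'
from h import *
to((.4204,.3224,.15),-12.8)
E
```

```text
shift [-0.1729 -0.356  -0.005 ] turn [0.03 0.19 0.07] t 20.4 q7 -90.03219654968802
```

Call:
send_rows(steps="-0.014 -0.028 -0.004 0 0 0 0; -0.034 -0.071 -0.005 0 0 0 0; -0.054 -0.111 -0.005 0 0 0 0; -0.074 -0.152 -0.005 0 0 0 0; -0.094 -0.193 -0.005 0 0 0 0")

```text
t: 20.9
position: [0.4615, 0.1473, 0.1491]
tool_rot: [[0.975, -0.221, -0.001], [-0.221, -0.975, -0.0], [-0.001, 0.0, -1.0]]
contact_force: [1.5, 0.0, -4.7]
opening: 0.366
grasp_force: 36.2
```

Call:
send_rows(steps="-0.02 -0.042 0 0 0 0 0; -0.04 -0.084 0 0 0 0 0; -0.06 -0.124 0 0 0 0 0; -0.077 -0.159 0 0 0 0 0; -0.079 -0.163 0 0 0 0 0")

```text
t: 21.4
position: [0.4185, 0.3291, 0.1488]
tool_rot: [[0.977, -0.211, -0.002], [-0.211, -0.977, 0.004], [-0.002, -0.003, -1.0]]
contact_force: [-0.1, -0.1, -4.5]
opening: 0.371
grasp_force: 36.4
```

Call:
send_rows(steps="0 0 0.005 0 0 0 0; 0 0 0.02 0 0 0 0; 0 0 0.04 0 0 0 0; 0 0 0.06 0 0 0 0; 0 0 0.07 0 0 0 0")

```text
t: 21.9
position: [0.4212, 0.3193, 0.0773]
tool_rot: [[0.975, -0.223, -0.002], [-0.223, -0.975, -0.003], [-0.002, 0.004, -1.0]]
contact_force: [-0.3, -0.6, -5.7]
opening: 0.367
grasp_force: 36.4
```

```bash
python3 - <<'E'
from h import *
im=env.snapshot('wrist')[:,:,::-1].copy();cv2.imwrite('pics/p2.png',im)
to((.4204,.3224,.0285),-12.8)
E
```

```text
shift [-0.001  -0.0031  0.048 ] turn [ 0.26  0.14 -0.06] t 21.95 q7 -129.17907268495298
```

View pics/p2.png

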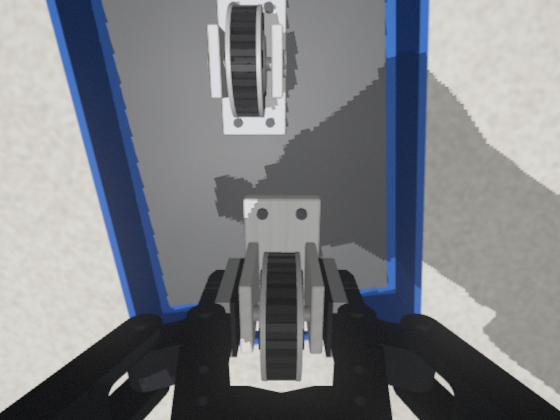

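Idler 1 stands upright in the tray at (247,65). Idler 2 hangs behind it; check its clearance to the near wall (bottom line at rows 288–305).

```bash
python3 - <<'E'
from h import *
x=np.array([np.cos(np.deg2rad(-7.7)),np.sin(np.deg2rad(-7.7))]);i=np.array([np.cos(np.deg2rad(-12.8)),np.sin(np.deg2rad(-12.8))])
s=env.read_state();print(s['position'])
for z in(.004,.04):
    w=onz('wrist',[(168,306),(395,289)],z);print(z,w,[(q-s['position'][:2])@i for q in w])
c=onz('wrist',[(230,135),(284,135)],.012);print('idler1 front edge',c,[(q-s['position'][:2])@i for q in c])
E
```

```text
[0.42085508 0.31936366 0.07651856]
0.004 [[0.37775734 0.40864973]
 [0.35571812 0.25448605]] [np.float64(-0.061807922540983176), np.float64(-0.04914472525019833)]
0.04 [[0.39797092 0.39084467]
 [0.37962392 0.26250795]] [np.float64(-0.03815198355509632), np.float64(-0.02761024549213131)]
idler1 front edge [[0.48109667 0.33501511]
 [0.47425199 0.30512694]] [np.float64(0.05527698983513034), np.float64(0.05522408644388566)]
```

Clearance is about 19 mm on both sides. Lower it.

Call:
send_rows(steps="0 -0.003 0.012 0 0 0 0; 0 -0.003 0.025 0 0 0 0; 0 -0.003 0.036 0 0 0 0; 0 -0.003 0.041 0 0 0 0; 0 -0.003 0.043 0 0 0 0")

```text
t: 22.45
position: [0.4221, 0.325, 0.0352]
tool_rot: [[0.975, -0.22, -0.001], [-0.22, -0.975, -0.001], [-0.001, 0.001, -1.0]]
contact_force: [0.9, 0.0, -4.7]
opening: 0.366
grasp_force: 36.4
```

Call:
send_rows(steps="0 0 0.001 0 0 0 0; 0 0 0.002 0 0 0 0; 0 0 0.002 0 0 0 0; 0 0 0.002 0 0 0 0; 0 0 0.002 0 0 0 0")

```text
t: 22.95
position: [0.4225, 0.3254, 0.0342]
tool_rot: [[0.975, -0.22, 0.0], [-0.22, -0.975, 0.0], [0.0, -0.0, -1.0]]
contact_force: [0.9, 0.1, -5.3]
opening: 0.369
grasp_force: 36.4
```

Call:
send_rows(steps="0 0 0.001 0 0 0 0; 0 0 0.002 0 0 0 0; 0 0 0.004 0 0 0 0; 0 0 0.005 0 0 0 0; 0 0 0.0055 0 0 0 0")

```text
t: 23.45
position: [0.4223, 0.3252, 0.0282]
tool_rot: [[0.975, -0.22, -0.0], [-0.22, -0.975, -0.0], [-0.0, 0.0, -1.0]]
contact_force: [0.5, -0.4, -4.9]
opening: 0.366
grasp_force: 36.4
```

Call:
send_rows(steps="0 0 0.0005 0 0 0 0; 0 0 0.001 0 0 0 0; 0 0 0.0015 0 0 0 0; 0 0 0.0015 0 0 0 0; 0 0 0.0015 0 0 0 0")

```text
t: 23.95
position: [0.4224, 0.3253, 0.0272]
tool_rot: [[0.975, -0.22, 0.0], [-0.22, -0.975, 0.0], [0.0, -0.0, -1.0]]
contact_force: [-1.3, -1.7, 1.0]
opening: 0.365
grasp_force: 37.1
```

Seated. Release and rise.

Call:
send_rows(steps="0 0 0 0 0 0 0.7; 0 0 0 0 0 0 0.7; 0 0 0 0 0 0 0.7; 0 0 0 0 0 0 0.7; 0 0 -0.005 0 0 0 0.7")

```text
t: 24.45
position: [0.4221, 0.325, 0.0316]
tool_rot: [[0.975, -0.22, -0.001], [-0.22, -0.975, -0.001], [-0.001, 0.001, -1.0]]
contact_force: [0.5, 0.3, -0.2]
opening: 0.699
grasp_force: 0.0
```

Call:
send_rows(steps="0 0 -0.03 0 0 0 0.7; 0 0 -0.07 0 0 0 0.7; 0 0 -0.11 0 0 0 0.7; 0 0 -0.14 0 0 0 0.7; 0 0 -0.14 0 0 0 0.7")

```text
t: 24.95
position: [0.4248, 0.3269, 0.1763]
tool_rot: [[0.975, -0.22, 0.007], [-0.22, -0.975, 0.006], [0.005, -0.007, -1.0]]
contact_force: [1.0, 1.1, 0.5]
opening: 0.698
grasp_force: 0.0
```

Call:
send_rows(steps="0 0.03 0 0 0 0 0.7; 0 0.07 0 0 0 0 0.7; 0 0.11 0 0 0 0 0.7; 0 0.11 0 0 0 0 0.7; 0 0.11 0 0 0 0 0.7")

```text
t: 25.45
position: [0.398, 0.2173, 0.1718]
tool_rot: [[0.975, -0.222, -0.0], [-0.222, -0.975, 0.0], [-0.0, 0.0, -1.0]]
contact_force: [-0.9, 0.6, 0.2]
opening: 0.701
grasp_force: 0.0
```

```bash
python3 - <<'E'
from h import *
im=env.snapshot('wrist')[:,:,::-1];s=env.snapshot('scene')[:,:,::-1]
cv2.imwrite('pics/end.png',np.hstack([cv2.resize(im,(400,300)),cv2.resize(s[100:280,240:480],(400,300))]))
st=env.read_state();print(st['t'],st['contact_force'])
E
```

```text
25.55 [-1.29565284 -0.31044139 -0.68268585]
```

View pics/end.png

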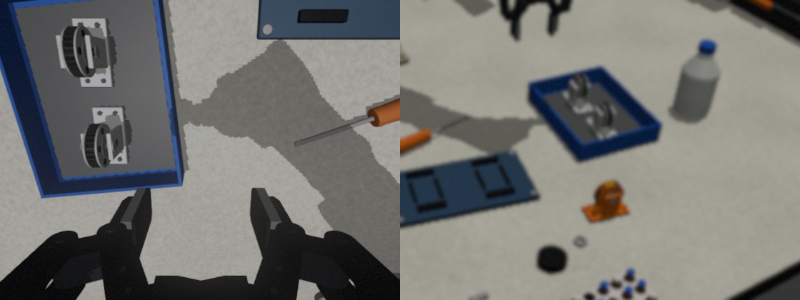

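Both idlers stand upright in the blue tray, at (85,50) and (105,135) in the left half. The gripper is clear and nothing else has been disturbed.

```bash
python3 -c "
from plant import env
print(env.close_job())"
```

```text
the job is handed in; nothing more can be done
None
```

I judged both idlers free-running (each wheel ran on after its stroke and I felt no drag), set both upright in the blue tray and handed the job in at about 25.6 s; no pass or fail was reported back.

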